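# Load a test cartridge window up into the reader

## Task

Pull the reader's tray fully out, take the purple test cartridge from the stand and lay it window face up in the tray with its boss fully down in the pocket, then push the tray fully home so that the cartridge is inside the reader. Leave the other two cartridges in their slots and everything else on the bench where it stands.

Things in the scene. Friction and masses are not known exactly. Their poses are not given: they have to be found in the camera images.
- cart_purple: cartridge, purple flange plate 58 x 34 x 6 mm, grey boss 34 x 20 x 6 mm centred on its back; front (window face): white label, black window, round well. Stands on a long edge in a stand slot at the start. Origin: flange plate's centre (window face at x = +3 mm, boss end at x = -9). x points out of the window face, y along the 58 mm, z along the 34 mm (up at the start). 20 to 42 g.
- cart_red: as the purple cartridge in size and axes, with a red flange plate. Bystander, in another slot of the stand.
- cart_blue: as the purple cartridge in size and axes, with a light blue flange plate. Bystander, in another slot of the stand.
- stand: fixed aluminium stand 120 (x) x 44 (y) x 26 mm; slots along y at x = -40, 0, 40 mm, 13.5 mm wide, 14 mm deep (floor 12 mm above the bench), open at ends and top. Cartridges stand in them, window faces to the stand's +x, tops 46 mm above the bench, overhanging the stand 7 mm at each end, where fingers can take them. Origin: centre of underside; z up.
- reader: fixed white reader. Origin on the bench under the pocket's centre when the tray is fully out; x points into the reader, z up. Housing x = 52 to 252 mm, y = -85 to 85, 75 mm high, 110 from x = 122 on. Tunnel for the tray in its front: 68 mm wide, roof 51 mm above the bench: a seated cartridge passes with 5 mm to spare, an unseated or wrong-side-up one does not.
- tray (a joint): how far the reader's tray is out, in m: 0 fully home, 0.080 fully out (stops at both ends). Slides along the reader's x axis with about 2 N friction, stays where left. Starts 0 to 30 mm out. Tray 48 mm wide (y), underside 20 mm above the bench; its front plate is 6 mm thick, 66 mm wide, 28 to 34 mm before the pocket's centre, top 2 mm above the tray's.
- tray_pocket (a point): moves with the tray: centre of the pocket's mouth on the flat tray top, 40 mm above the bench; axes as the reader's. Pocket 23 (x) x 37 (y) mm, 10 mm deep: the boss enters it, cartridge length along y, either way round; the flange then lies on the tray top (centre 3 mm above this point), overhanging the tray 5 mm at each end with free space below for fingers.
- tray_tab (a point): moves with the tray: top centre of the blue pull tab, 44 mm above the bench, 54 mm before the pocket's centre (reader's -x). The tab is 12 mm wide (y), 26 mm high and 34 mm long (x): this point is 20 mm from the front plate and 14 mm from the tab's free end. Can be pinched across y from above.
- dropper: white dropper bottle, 34 mm across, 95 mm tall, standing behind the stand (stand's -x side). Origin: centre of the underside. Bystander.
- vial: small amber vial with purple cap, 28 mm across, 55 mm tall, standing beside the stand (its +y side). Origin: centre of the underside. Bystander.
- pinklid: pink disc-shaped jar lid lying on the bench, 92 mm across, 10 mm high. Origin: centre of the underside. Bystander.
- jar: white jar with pink lid, 100 mm across, 125 mm tall, to the robot's right (beyond it, at y below -0.45, a fixed centrifuge with a 200 mm tall bowl and an open lid; on the left, y above 0.45, a fixed orange tray of tubes, 96 mm tall). Origin: centre of the underside. Bystander.
- tipbox: yellow and white pipette tip box, 85 x 125 x 57 mm, in the middle, in front of the robot. Origin: centre of the underside. Bystander.

How it is judged:
By the outcome, as a careful person would: the job done as asked, in the order asked, and still so for the second after the job is handed in, with the robot touching nothing.
It also fails if it takes over 67 s, if anything falls off the work surface, if the arm or the gripper's body presses on something with over 40 N, if the wrist force passes 120 N, or if a joint passes its speed limit or range.

## Robot

A 7-joint arm with a two-finger parallel gripper is mounted at the origin on the work surface. World frame = base frame: x ahead of the robot, y to its left, z up, the work surface at z = 0. Lengths are in m, angles in rad, forces in N, time in s.
With the tool pointing down it reaches from about 0.4 to 0.85 m from the base axis. Payload 10.4 kg.
Tool frame: the origin (TCP) lies between the finger pads; the fingertips stand 19 mm ahead of it and the grasp point (between the pads) is the TCP (manip.tips_ahead is the distance from the TCP to the fingertips, in m); z points along the fingers, y is the line along which they close (so a half turn about z gives the same grasp; the last joint's range is limited). The gripper opens to 85 mm and grips with 20 to 120 N. Pads are 22 mm wide; open, the fingers measure 114 mm over their backs; the gripper's body (76 mm by 85 mm) begins 54 mm behind the grasp point. The pads swing forward as they close: fully open they stand 13 mm farther back than shut.
Start: joints at [-1.319, 0.332, -0.065, 1.46, 0.022, 1.35, -0.088], TCP at [0.17, 0.602, 0.25] pointing down, gripper open.
Joint ranges: [-2.6, 2.6], [-0.5, 2.12], [-1.47, 1.34], [0.16, 2.42], [-1.27, 4.41], [0.06, 2.06], [-2.6, 2.6]. Speed limits (rad/s): [2.22, 2.22, 2.79, 2.79, 3.14, 3.14, 3.14].

## Interface

Orientations are given as a unit quaternion [x, y, z, w].
In Python, from workcell import manip, viewer gives the robot as it stands.
- The arm moves only by the tool arm_command, never from a script. Its argument "series" is text: rows parted by semicolons, each of 5 numbers parted by spaces: the closure, from 0 (fully open) to 1 (shut), then the shift along the tool's x, y, z normalised to -1 to 1, where 1 is 0.4 m, then the turn about the tool's z normalised to -1 to 1, where 1 is 180 degrees. In form: jaw tx ty tz spin; .... A call has exactly 10 rows; each row shifts and turns the commanded pose from where the row before left it, along the tool's axes as they then stand; what a row does not reach is not made up. A row lasts 1/8 s, in which the tool goes at most 62.5 mm and 10.7 degrees, less where a joint would pass 70% of its speed; a pose out of reach is approached as far as the arm can. A call with a number of a shift or a turn outside -1 to 1 is refused whole. A call with a gripper value outside its range is refused whole. The fingers move at their own pace and stop on an object; "newtons" is the grip in N (left out, the last holds). Time passes only in rows, so rows that do not move let the fingers close, or fill a call up. It gives the time, the measured TCP pose, the force, the opening and the grip force at its end, in the units of the state.
- manip.get_obs(): the state, without advancing time (a new reading comes with each control period).
- viewer.camera(name): name is "side" or "top"; returns a dict with "pixels" (420x560x3 uint8, red, green, blue), "intrinsics" (3x3 intrinsics, pixels), "extrinsics" (4x4, takes a point from world to camera coordinates). Camera axes: x right, y up, looking along -z (the intrinsics and any distortion apply to the point x, -y, -z); pixel columns grow to the right and rows downward; lengths in m; the calibration is good to about 2 mm. A picture is of the moment at which its call begins. There is no depth.
- manip.hand_in(): hands the job in; it is judged then, once.
The state is a dict: "clock": time; "joint_pos": joint angles; "joint_velocities": joint speeds; "tau": joint torques, N m; "position": TCP position; "ee_rot": TCP orientation; "ft_force": force on the tool from outside, world axes, zero at the start; "torque": the same for the moment, N m; "grip_width": opening from 0.0 (shut) to 1.0 (fully open); "grasp_force": force on a finger pad.
Only numpy, scipy, OpenCV 4.12 (cv2) and the standard library are available. Lean on these libraries where they do the work, as an engineer would, in place of code of your own. Each camera call takes 0.05 s, during which the arm holds its last target. There are 200 camera calls.

## Working session

There is one attempt and no reset: what is moved stays moved. The work goes in short steps, Python scripts to look and compute and a tool call to move; the robot and the scene stay as the last step left them, time stands still between calls to the robot, and variables do not carry over. Pictures are saved under pics/ and viewed, at most 10 in all, crops included, and the job is handed in when it is done.

Besides the shell and the picture viewer there is one more tool, called after "Call:" by a JSON object that holds its "op" and its "data". arm_command: Moves the arm, as the interface text tells. Scaled input: -1 to 1 covers 0.4 m each way for a shift and 180 degrees each way for a turn. Its arguments: {"type":"object","properties":{"series":{"type":"string"},"newtons":{"type":"number"}},"required":["series"]}

```bash
mkdir -p pics; ls
python3 - <<'E'
from workcell import manip, viewer
import cv2, numpy as np
print(manip.get_obs())
for n in("side","top"):
    c=viewer.camera(n); cv2.imwrite(f"pics/{n}0.png",c["pixels"][:,:,::-1]); print(n,c["intrinsics"],c["extrinsics"],c.keys())
E
```

```text
pics
{'clock': 0.0, 'joint_pos': array([-1.31860742,  0.33285943, -0.06469778,  1.4609437 ,  0.02160225,
        1.34987208, -0.08854023]), 'joint_velocities': array([ 4.93013482e-04,  1.83639480e-04,  1.77534293e-03, -1.57340962e-04,
        7.78160080e-04, -1.20924359e-03,  5.50094641e-05]), 'tau': array([-1.11317720e-03, -6.25436854e+01,  4.82113136e-02, -3.91633558e+01,
        1.60916807e-02,  9.36041266e-03,  4.85177850e-05]), 'position': array([0.16950271, 0.60122211, 0.24952253]), 'ee_rot': array([ 1.36972858e-01,  9.90574558e-01, -6.90733329e-04, -6.18481320e-05]), 'ft_force': array([-0.13693078,  0.39152367, -0.89191596]), 'torque': array([ 0.00668778, -0.02440384, -0.02645014]), 'grasp_force': 0.0, 'grip_width': 1.0037025008903564}
side [[397.44569458   0.         283.7894033 ]
 [  0.         397.44569458 207.65710212]
 [  0.           0.           1.        ]] [[ 0.88087205 -0.47315644 -0.01369007 -0.53748727]
 [ 0.30110691  0.53778412  0.7874788  -0.15134862]
 [-0.36523837 -0.69779024  0.61618968 -0.82510897]
 [ 0.          0.          0.          1.        ]] dict_keys(['pixels', 'intrinsics', 'extrinsics'])
top [[443.13630171   0.         274.38851428]
 [  0.         443.13630171 211.21591422]
 [  0.           0.           1.        ]] [[ 7.35995115e-03 -9.99972915e-01  2.64230063e-05 -1.06231855e-01]
 [ 9.90380662e-01  7.29300188e-03  1.38177268e-01 -5.78731387e-01]
 [-1.38173718e-01 -9.90809109e-04  9.90407513e-01 -1.11780933e+00]
 [ 0.00000000e+00  0.00000000e+00  0.00000000e+00  1.00000000e+00]] dict_keys(['pixels', 'intrinsics', 'extrinsics'])
```

View pics/side0.png

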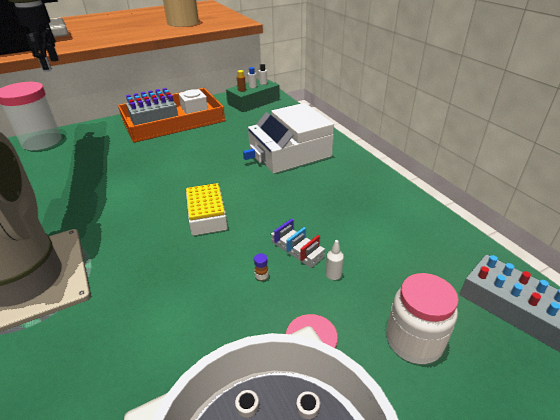

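View pics/top0.png

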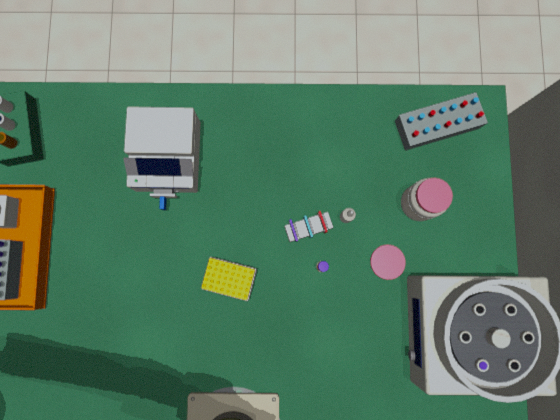

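The side view shows the purple, blue and red cartridges at (284,231), (296,240) and (311,246), with the tab at (249,155). In the top view purple is at (293,231), the tab at (163,203) and the reader housing around (160,150). Next I'll look at enlarged crops.

```bash
cat > h.py <<'E'
from workcell import manip, viewer
import cv2, numpy as np
def shot(n):
    c=viewer.camera(n); return c["pixels"],c["intrinsics"],c["extrinsics"]
def ray(uv,K,E):
    R,t=E[:3,:3],E[:3,3]; u,v=uv
    d=np.array([(u-K[0,2])/K[0,0],-(v-K[1,2])/K[1,1],-1.])
    return -R.T@t,R.T@d
def onz(uv,z,K,E):
    o,d=ray(uv,K,E); return o+d*(z-o[2])/d[2]
def proj(p,K,E):
    q=E[:3,:3]@np.asarray(p,float)+E[:3,3]; return np.array([K[0,0]*q[0]/-q[2]+K[0,2],K[1,1]*-q[1]/-q[2]+K[1,2]])
def tri(a,b):
    (o1,d1),(o2,d2)=a,b; s=np.linalg.lstsq(np.c_[d1,-d2],o2-o1,rcond=None)[0]
    p,q=o1+s[0]*d1,o2+s[1]*d2; return (p+q)/2,np.linalg.norm(p-q)
def crop(im,x,y,w,h,k): return cv2.resize(im[y:y+h,x:x+w],None,fx=k,fy=k,interpolation=cv2.INTER_NEAREST)
E
python3 - <<'E'
from h import *
s=cv2.imread("pics/side0.png");t=cv2.imread("pics/top0.png")
a=np.vstack([np.hstack([crop(t,120,100,80,60,5)[:300],crop(t,120,160,80,60,5)]),np.hstack([crop(t,280,200,80,60,5),crop(s,265,215,80,60,5)])])
cv2.imwrite("pics/c1.png",a)
E
```

```text
(no output)
```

View pics/c1.png

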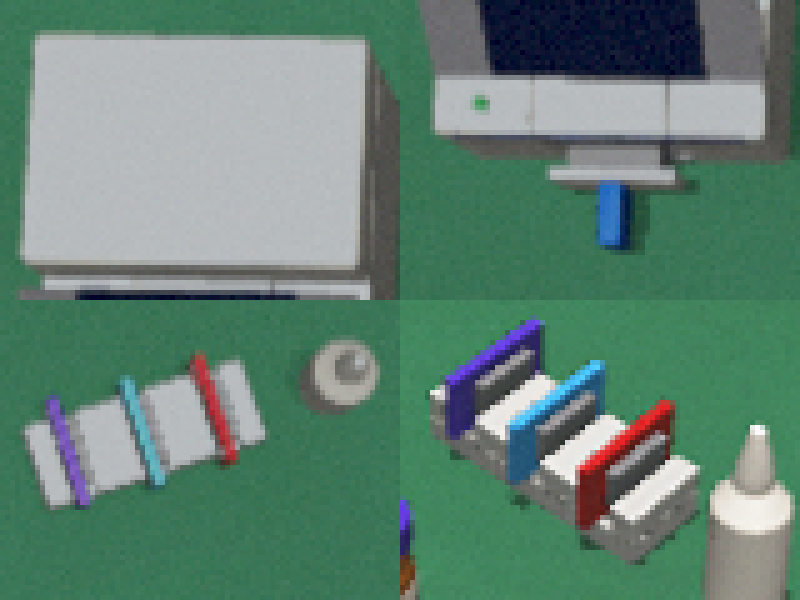

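The top crop shows the reader roof (corners around (127,107) to (193,153)), the front plate at row 194 and the tab at rows 196–209 around column 163. Purple stands at the stand's left end at about (293.5,230), with its boss towards the dropper, so the stand's +x points left (+y world).

```bash
cat >> h.py <<'E'
def mask(im,hlo,hhi,slo,shi,vlo,vhi,box):
    m=cv2.inRange(cv2.cvtColor(im,cv2.COLOR_RGB2HSV),(hlo,slo,vlo),(hhi,shi,vhi)); z=np.zeros_like(m); x,y,w,h=box
    z[y:y+h,x:x+w]=m[y:y+h,x:x+w]; return z
def big(m):
    n,l,st,ce=cv2.connectedComponentsWithStats(m); i=1+np.argmax(st[1:,4]); return (l==i),ce[i],st[i]
def rect(m,z,K,E):
    # subpixel rectangle by moments: centre, axes, sizes (uniform rectangle) in world at z
    v,u=np.nonzero(m); P=np.array([onz((a,b),z,K,E)[:2] for a,b in zip(u,v)]); c=P.mean(0)
    w,V=np.linalg.eigh(np.cov((P-c).T)); return c,np.sqrt(12*w[::-1])*1e3,np.degrees(np.arctan2(V[1,1],V[0,1]))%180
E
python3 - <<'E'
from h import *
T,K,E=shot("top"); S,K2,E2=shot("side")
print("cam",ray((0,0),K,E)[0],ray((0,0),K2,E2)[0])
for p in [(293,231),(308,226),(323,221),(162,203),(312,229),(160,130),(160,193)]: print(p,cv2.cvtColor(T[p[1]:p[1]+1,p[0]:p[0]+1],cv2.COLOR_RGB2HSV).ravel())
for n,h,z in (("purple",(120,140),.046),("blue",(88,110),.046)):
    m,c,st=big(mask(T,*h,90,255,60,255,(280,200,80,60))); print(n,c,st,rect(m,z,K,E))
hs=cv2.cvtColor(T,cv2.COLOR_RGB2HSV); 
r=mask(T,0,8,120,255,60,255,(280,200,60,60))|mask(T,170,180,120,255,60,255,(280,200,60,60)); print("red",rect(big(r)[0],.046,K,E))
m,c,st=big(mask(T,105,120,120,255,60,255,(150,190,30,30))); print("tab",c,st,rect(m,.044,K,E))
m,c,st=big(mask(T,0,180,0,40,165,255,(120,100,80,54))); print("roof",c,st,rect(m,.110,K,E))
m,c,st=big(mask(T,0,180,0,40,140,255,(140,191,50,8))); print("plate",c,st,rect(m,.042,K,E))
for n,b in (("panel",(120,174,80,14)),):
    m,c,st=big(mask(T,0,180,0,60,140,255,b)); print(n,c,st,rect(m,.075,K,E))
cn=cv2.inRange(hs,(0,0,120),(180,60,255)); z=np.zeros_like(cn); z[205:245,282:336]=cn[205:245,282:336]; z|=r|mask(T,85,140,90,255,60,255,(280,200,60,60)); 
m,c,st=big(z); print("stand",c,st,rect(m,.03,K,E))
for n,p in (("tabS",(105,120,120,255,60,255,(235,140,35,30))),("purS",(118,140,90,255,60,255,(265,215,30,40)))):
    m,c,st=big(mask(S,*p)); print(n,c,st)
E
```

```text
cam [ 0.41949436 -0.10311582  1.18705709] [ 0.21766818 -0.74867566  0.62024922]
(293, 231) [130 128 184]
(308, 226) [ 94 124 191]
(323, 221) [179 164 182]
(162, 203) [106 187 194]
(312, 229) [150   2 157]
(160, 130) [ 96   7 189]
(160, 193) [114   8 155]
purple [293.07142857 229.76785714] [289 219   9  22  56] (array([ 0.53065664, -0.1506109 ]), array([59.48738121,  6.50030204]), np.float64(17.831478350035866))
blue [307.85245902 225.70491803] [304 215   9  23  61] (array([ 0.54149709, -0.18884771]), array([62.22547962,  7.20117428]), np.float64(17.429723549847722))
red (array([ 0.55402582, -0.22640134]), array([57.87070077,  5.86881188]), np.float64(17.942828609299767))
tab [162.26760563 202.09859155] [160 196   6  13  71] (array([0.60086296, 0.19104972]), array([33.62814479, 14.63686255]), np.float64(3.871594773705965))
roof [158.58778371 129.87716956] [ 124  107   69   46 2996] (array([0.7745859 , 0.19112912]), array([167.52081849, 117.52241655]), np.float64(89.67043042634087))
plate [161.79439252 193.25233645] [150 191  25   6 107] (array([0.62465843, 0.19380041]), array([59.02203428, 13.0440613 ]), np.float64(89.79190784400745))
panel [159.58672087 181.0203252 ] [127 175  66  13 738] (array([0.65047603, 0.19224393]), array([170.91095865,  29.53091248]), np.float64(89.58579048928748))
stand [308.05076142 226.05964467] [285 211  48  31 788] (array([ 0.54227554, -0.19061127]), array([120.17596821,  49.7642852 ]), np.float64(107.4963720245855))
tabS [248.90909091 153.74747475] [243 149  12  11  99]
purS [281.45578231 229.68707483] [274 219  19  24 147]
```

```bash
cat >> h.py <<'E'
from scipy.spatial.transform import Rotation as Ro
def yaw_y():
    R=Ro.from_quat(manip.get_obs()["ee_rot"]).as_matrix(); return np.degrees(np.arctan2(R[1,1],R[0,1]))
def go(p,yaw=None,after=True):
    """normalised total tool shift (after the turn) and spin to bring TCP to p with tool y at yaw deg"""
    o=manip.get_obs(); R=Ro.from_quat(o["ee_rot"]).as_matrix(); y0=yaw_y(); dy=0 if yaw is None else yaw-y0
    A=Ro.from_euler('z',dy,degrees=True).as_matrix()@R if after else R
    d=A.T@(np.asarray(p)-o["position"]); print("yaw",round(y0,2),"spin",round(-dy/180,4),"shift/0.4",np.round(d/.4,4),"mm",np.round(d*1e3,1))
E
python3 - <<'E'
from h import *
go((.597,.192,.12),89.7); go((.597,.192,.036),89.7)
E
```

```text
yaw 74.26 spin -0.0858 shift/0.4 [-1.0739 -1.0175  0.3255] mm [-429.6 -407.   130.2]
yaw 74.26 spin -0.0858 shift/0.4 [-1.0739 -1.0174  0.5355] mm [-429.6 -406.9  214.2]
```

Call:
{"op": "arm_command", "data": {"series": "0.3 0 0 0 -0.043; 0.3 0 0 0 -0.043; 0.3 -0.07 -0.07 0 0; 0.3 -0.08 -0.075 0.02 0; 0.3 -0.08 -0.075 0.02 0; 0.3 -0.08 -0.075 0.02 0; 0.3 -0.08 -0.075 0.02 0; 0.3 -0.08 -0.075 0.02 0; 0.3 -0.08 -0.075 0.02 0; 0.3 -0.08 -0.075 0.02 0", "newtons": 30}}

```text
clock: 1.45
position: [0.4213, 0.3613, 0.194]
ee_rot: [0.002, 1.0, 0.0, 0.0]
ft_force: [0.2, -0.2, -0.3]
grip_width: 0.7
grasp_force: 0.0
```

Run:
```python
from h import *
go((.597,.192,.12),89.7); go((.597,.192,.036),89.7)
```

```text
yaw 89.74 spin 0.0002 shift/0.4 [-0.4414 -0.421   0.1851] mm [-176.6 -168.4   74. ]
yaw 89.74 spin 0.0002 shift/0.4 [-0.4414 -0.4211  0.3951] mm [-176.6 -168.4  158. ]
```

Call:
{"op": "arm_command", "data": {"series": "0.3 -0.0735 -0.07 0.03 0; 0.3 -0.0735 -0.07 0.03 0; 0.3 -0.0735 -0.07 0.03 0; 0.3 -0.0735 -0.07 0.03 0; 0.3 -0.0735 -0.07 0.03 0; 0.3 -0.0735 -0.07 0.03 0; 0.3 0 0 0.08 0; 0.3 0 0 0.08 0; 0.3 0 0 0.055 0; 0.6 0 0 0 0"}}

```text
clock: 2.7
position: [0.5948, 0.1932, 0.0345]
ee_rot: [0.002, 1.0, -0.001, -0.002]
ft_force: [0.8, 0.9, -0.7]
grip_width: 0.503
grasp_force: 0.0
```

Call:
{"op": "arm_command", "data": {"series": "1 0 0 0 0; 1 0 0 0 0; 1 0 0 0 0; 1 0 0 0 0; 1 0 0 0 0; 1 0.02 0 0 0; 1 0.02 0 0 0; 1 0.02 0 0 0; 1 0.02 0 0 0; 1 0.02 0 0 0"}}

```text
clock: 3.95
position: [0.557, 0.1944, 0.0377]
ee_rot: [0.002, 1.0, 0.001, 0.002]
ft_force: [2.3, 0.7, 6.0]
grip_width: 0.133
grasp_force: 32.9
```

Call:
{"op": "arm_command", "data": {"series": "1 0.02 0 0 0; 1 0.02 0 0 0; 1 0.01 0 0 0; 1 0.01 0 0 0; 1 0.01 0 0 0; 1 0.01 0 0 0; 1 0.005 0 0 0; 1 0.005 0 0 0; 1 0 0 0 0; 1 0 0 0 0"}}

```text
clock: 5.2
position: [0.5272, 0.1946, 0.0383]
ee_rot: [0.003, 1.0, 0.002, 0.008]
ft_force: [32.7, 5.6, -19.3]
grip_width: 0.134
grasp_force: 29.8
```

Call:
{"op": "arm_command", "data": {"series": "1 -0.012 0 0 0; 0.5 0 0 0 0; 0.5 0 0 0 0; 0.5 0 0 0 0; 0.4 0 0 -0.06 0; 0.3 0 0 -0.1 0; 0.15 0 0 -0.1 0.058; 0.15 0 0 0 0.058; 0.15 0 0 0 0.058; 0.15 0 0 0 0.058"}}

```text
clock: 6.45
position: [0.5245, 0.1939, 0.1402]
ee_rot: [0.361, 0.932, -0.0, -0.0]
ft_force: [1.0, 0.1, 0.5]
grip_width: 0.849
grasp_force: 0.0
```

Run:
```python
from h import *
print(manip.get_obs()["position"]); go((.5305,-.1505,.12),17.4)
T,K,E=shot("top"); S,K2,E2=shot("side"); cv2.imwrite("pics/t1.png",T[:,:,::-1]);cv2.imwrite("pics/s1.png",S[:,:,::-1])
```

```text
[0.52454546 0.19390311 0.14018645]
yaw 47.64 spin 0.168 shift/0.4 [-0.8261 -0.2433  0.0503] mm [-330.4  -97.3   20.1]
```

Call:
{"op": "arm_command", "data": {"series": "0.15 0 0 0 0.056; 0.15 0 0 0 0.056; 0.15 0 0 0 0.056; 0.15 -0.09 -0.025 0 0; 0.15 -0.09 -0.025 0 0; 0.15 -0.09 -0.025 0 0; 0.15 -0.09 -0.025 0 0; 0.15 -0.09 -0.025 0 0; 0.15 -0.09 -0.025 0 0; 0.15 -0.09 -0.025 0 0"}}

```text
clock: 7.8
position: [0.5348, -0.0685, 0.1402]
ee_rot: [0.587, 0.809, 0.0, -0.0]
ft_force: [1.1, 0.4, -0.3]
grip_width: 0.847
grasp_force: 0.0
```

Run:
```python
from h import *
go((.5305,-.1505,.12),17.4);go((.5305,-.1505,.03),17.4)
T,K,E=shot("top"); S,K2,E2=shot("side"); cv2.imwrite("pics/t2.png",T[:,:,::-1]);cv2.imwrite("pics/s2.png",S[:,:,::-1])
t,s=T[:,:,::-1],S[:,:,::-1]
cv2.imwrite("pics/c2.png",np.hstack([crop(t,120,170,80,100,5),crop(s,225,130,80,100,5)]))
```

```text
yaw 18.04 spin 0.0036 shift/0.4 [-0.1924 -0.0715  0.0506] mm [-77.  -28.6  20.2]
yaw 18.04 spin 0.0036 shift/0.4 [-0.1925 -0.0715  0.2756] mm [-77.  -28.6 110.2]
```

View pics/c2.png

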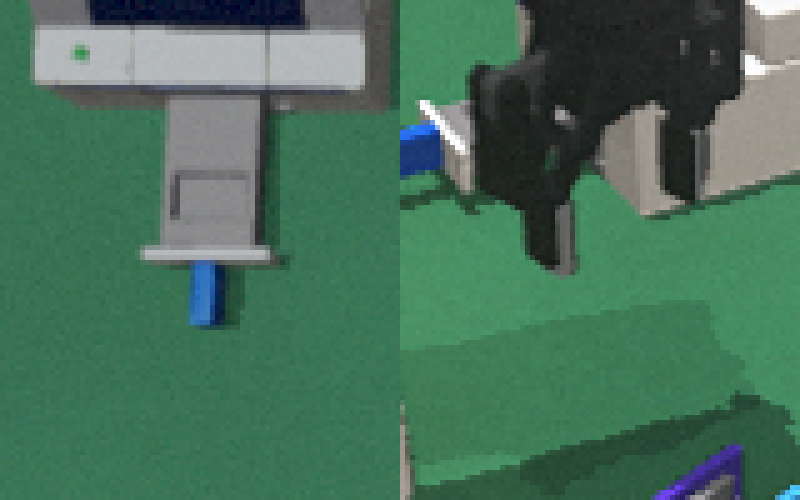

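The tray is fully out: the pocket mouth is at about px (154–170, 204–214) and the tab at (161.5,228). Next I'll go down on the purple cartridge.

Call:
{"op": "arm_command", "data": {"series": "0.15 -0.064 -0.024 0.015 0.0036; 0.15 -0.064 -0.024 0.015 0; 0.15 -0.064 -0.0235 0.02 0; 0.15 0 0 0 0; 0.15 0 0 0.07 0; 0.15 0 0 0.07 0; 0.15 0 0 0.06 0; 0.15 0 0 0.025 0; 0.15 0 0 0 0; 0.15 0 0 0 0"}}

```text
clock: 9.15
position: [0.5312, -0.1491, 0.0312]
ee_rot: [0.594, 0.805, 0.0, 0.001]
ft_force: [0.9, 0.6, -0.2]
grip_width: 0.847
grasp_force: 0.0
```

Run:
```python
from h import *
print(manip.get_obs()["position"],manip.get_obs()["ft_force"]); go((.5305,-.1505,.03),17.4)
T,K,E=shot("top")
# dark pocket outline + tray edges in the top view, plane z=.040
g=cv2.cvtColor(T,cv2.COLOR_RGB2GRAY).astype(int)
print(g[200:226:1,150:176])
```

```text
[ 0.53122856 -0.14909709  0.03123782] [ 0.94447291  0.60670886 -0.21480959]
yaw 17.13 spin -0.0015 shift/0.4 [-0.0028 -0.0028  0.0031] mm [-1.1 -1.1  1.2]
[[ 94  92 101 129 140 138 139 139 139 140 137 140 140 140 137 142 139 140
  138 142 135  95  49  53  52  70]
 [ 93  95 104 130 137 142 139 142 139 140 139 139 138 143 139 143 140 141
  140 139 136  93  45  50  54  74]
 [ 92  95 105 132 137 141 140 138 138 138 139 138 139 138 138 139 140 142
  142 142 138  92  45  54  61  72]
 [ 95  96 109 140 137 132 136 132 132 133 132 134 137 134 134 138 139 134
  135 136 137  87  43  51  64  69]
 [ 95  94 104 139 129 107 108 111 112 114 115 117 117 117 116 122 113 117
  117 130 137  74  41  52  64  75]
 [ 96  96 105 137 119  77 110 114 111 112 114 113 115 114 113 120 114 111
  112 116 134  73  41  57  67  74]
 [ 89  94 111 134 113  80 139 142 140 138 141 140 141 139 138 141 137 141
  135 128 134  75  45  60  65  70]
 [ 92  94 115 134  97  76 135 141 142 141 143 142 137 142 139 143 141 142
  141 127 136  70  42  53  64  68]
 [ 95 100 114 133  94  73 139 142 137 142 141 140 139 139 141 140 141 138
[... 1189 characters left out ...]
59 158 161
  157 159 140 127 128 113  73  75]
 [184 187 186 188 185 185 185 184 185 185 186 184 182 185 186 186 185 185
  185 186 187 185 184 155  80  86]
 [172 170 171 171 170 170 169 171 168 171 170 171 172 171 172 171 173 172
  173 173 173 172 172 150  84  71]
 [103 101 102  97  93  96  83  85  80  93  94 100  87  77  94 100 101  99
   98 106 102  96  97  99  80  72]
 [ 95  89  85  85  74  69  71  73  80  91  99 101  74  31  38  57  64  70
   68  81  79  81  78  82  81  82]
 [ 98  91  91  98  95  91  95  88  81 100 103 103  87  39  22  49  67  68
   68  90  94  91  91  89  95  97]
 [ 96  93  95  94  94  94  94  90  79  99 102 107  93  34  22  50  68  63
   72  93  93  92  95  94  94  95]]
```

Call:
{"op": "arm_command", "data": {"series": "0.15 -0.003 -0.002 0.004 0; 0.5 0 0 0 0; 1 0 0 0 0; 1 0 0 0 0; 1 0 0 0 0; 1 0 0 0 0; 1 0 0 0 0; 1 0 0 0 0; 1 0 0 0 0; 1 0 0 0 0", "newtons": 20}}

```text
clock: 10.45
position: [0.5302, -0.1508, 0.029]
ee_rot: [0.594, 0.804, 0.0, 0.0]
ft_force: [-1.9, -0.3, 6.8]
grip_width: 0.673
grasp_force: 21.3
```

Run:
```python
from h import *
T,K,E=shot("top")
for uv,z in (((161.3,208.4),.04),((161.42,208),.04),((160.5,220.4),.042)): print(onz(uv,z,K,E))
m,c,st=big(mask(T,105,120,120,255,60,255,(150,218,30,30))); print("tab",c,st,rect(m,.044,K,E))
print(manip.get_obs()["position"])
```

```text
[0.58478143 0.19390317 0.04      ]
[0.58584099 0.19363431 0.04      ]
[0.55293899 0.19412177 0.042     ]
tab [161.01428571 228.18571429] [158 222   7  13  70] (array([0.53242576, 0.19140013]), array([32.54080877, 14.83998448]), np.float64(2.2489645249870307))
[ 0.53020198 -0.15080575  0.0289845 ]
```

Call:
{"op": "arm_command", "data": {"series": "1 0 0 -0.015 0; 1 0 0 -0.011 0; 1 0 0 0 0; 1 -0.008 0 0 0; 1 -0.008 0 0 0; 1 -0.006 0 0 0; 1 -0.006 0 0 0; 1 -0.006 0 0 0; 1 -0.005 0 0 0; 1 0 0 0 0"}}

```text
clock: 11.75
position: [0.5337, -0.1622, 0.0381]
ee_rot: [0.593, 0.805, 0.001, -0.003]
ft_force: [-4.5, 11.4, 1.9]
grip_width: 0.673
grasp_force: 22.0
```

Run:
```python
from h import *
S,K2,E2=shot("side");T,K,E=shot("top"); 
cv2.imwrite("pics/c3.png",np.hstack([crop(T[:,:,::-1],270,190,80,80,5),crop(S[:,:,::-1],250,200,80,80,5)]))
```

```text
(no output)
```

View pics/c3.png

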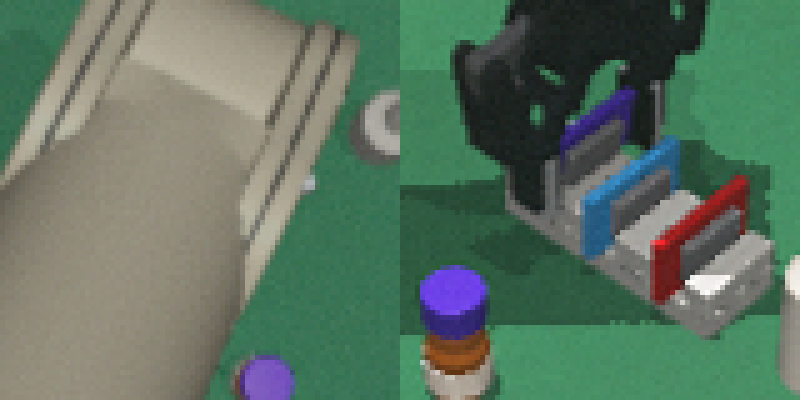

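The side crop shows purple still held at about (369,226), almost upright, with its boss towards blue and the slot wall pushing back with about 12 N. I'll push on a little.

Call:
{"op": "arm_command", "data": {"series": "1 -0.005 0 0 0; 1 -0.005 0 0 0; 1 -0.005 0 0 0; 1 0 0 0 0; 1 0 0 0 0; 1 0 0 0 0; 1 0 0 0 0; 1 0 0 0 0; 1 0 0 0 0; 1 0 0 0 0"}}

```text
clock: 13.1
position: [0.5354, -0.1678, 0.0378]
ee_rot: [0.593, 0.805, 0.001, -0.003]
ft_force: [-2.7, 10.9, -2.1]
grip_width: 0.676
grasp_force: 22.2
```

Run:
```python
from h import *
S,K2,E2=shot("side");cv2.imwrite("pics/s4.png",S[:,:,::-1])
cv2.imwrite("pics/c4.png",crop(S[:,:,::-1],260,200,60,60,8))
print(manip.get_obs()["torque"])
```

```text
[ 2.36665055  0.5531387  -0.03512479]
```

View pics/c4.png

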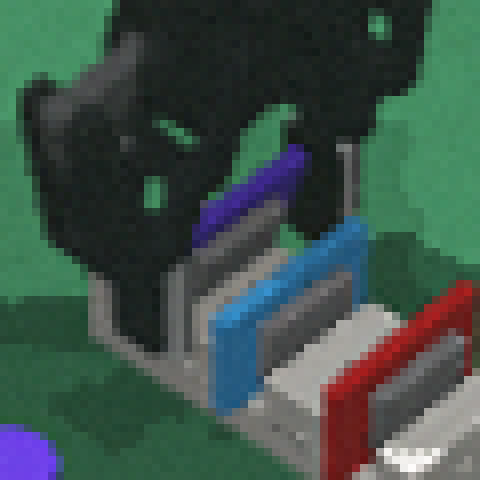

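Purple is now leaning about 35–40° towards its boss side (purple top at crop (250,195), which is side px (291,224)), clear of blue. Next I'll lift it and carry it over.

Call:
{"op": "arm_command", "data": {"series": "1 0.008 0 -0.01 0; 1 0 0 -0.04 0; 1 0 0 -0.07 0; 1 0 0 -0.08 0; 1 0 0 -0.06 0; 1 0 0 0 -0.057; 1 0 0 0 -0.057; 1 0 0 0 -0.057; 1 0 0 0 -0.057; 1 0 0 0 -0.057"}}

```text
clock: 14.4
position: [0.5358, -0.1692, 0.1445]
ee_rot: [0.185, 0.983, -0.0, 0.001]
ft_force: [-0.5, -0.9, -0.0]
grip_width: 0.679
grasp_force: 22.5
```

Run:
```python
from h import *
print(manip.get_obs()["ft_force"],manip.get_obs()["grip_width"]);go((.55,.194,.14),89.7)
S,K2,E2=shot("side");cv2.imwrite("pics/s5.png",S[:,:,::-1])
```

```text
[-0.46212504 -0.85217564 -0.00896026] 0.6790240292894276
yaw 68.66 spin -0.1169 shift/0.4 [-0.0308  0.9082  0.0111] mm [-12.3 363.3   4.4]
```

Call:
{"op": "arm_command", "data": {"series": "1 0 0 0 -0.0585; 1 0 0 0 -0.0585; 1 -0.004 0.08 0 0; 1 -0.004 0.12 0 0; 1 -0.004 0.12 0 0; 1 -0.004 0.12 0 0; 1 -0.004 0.12 0 0; 1 -0.004 0.12 0 0; 1 -0.004 0.12 0 0; 1 -0.003 0.1 0 0"}}

```text
clock: 15.7
position: [0.5518, 0.1932, 0.1443]
ee_rot: [0.006, 1.0, 0.0, 0.001]
ft_force: [0.3, -0.1, 0.1]
grip_width: 0.675
grasp_force: 22.5
```

Run:
```python
from h import *
go((.575,.194,.11),89.7)
S,K2,E2=shot("side");T,K,E=shot("top");
print(proj((.55,.194,.14),K2,E2),proj((.584,.194,.04),K2,E2))
cv2.imwrite("pics/c5.png",np.hstack([crop(S[:,:,::-1],220,110,80,80,5),crop(T[:,:,::-1],120,170,80,80,5)]))
```

```text
yaw 89.27 spin -0.0024 shift/0.4 [-0.0577  0.0022  0.0858] mm [-23.1   0.9  34.3]
[229.55057503 123.05953044] [243.87717171 152.20540894]
```

View pics/c5.png

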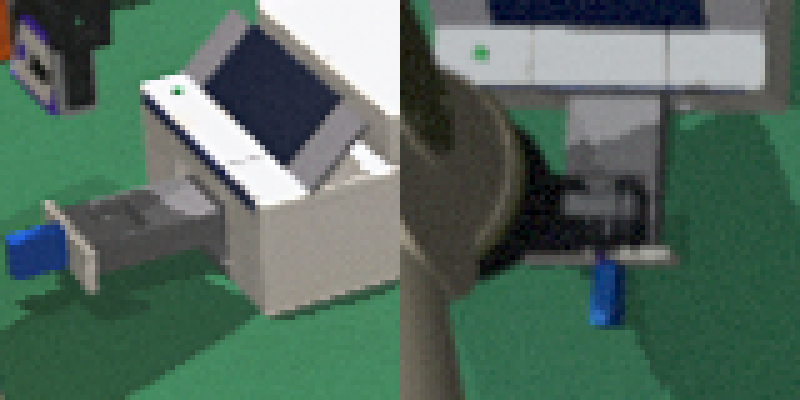

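The side crop shows purple in the grip at about (229,124) with its window towards the robot, and the tray below at (243,152). Going down to the tray.

Call:
{"op": "arm_command", "data": {"series": "1 -0.03 0.001 0.03 -0.0024; 1 -0.03 0.001 0.05 0; 1 0 0 0.05 0; 1 0 0 0.04 0; 1 0 0 0 0; 1 0 0 0.012 0; 1 0 0 0.01 0; 1 0 0 0.008 0; 1 0 0 0.006 0; 1 0 0 0 0"}}

```text
clock: 17.05
position: [0.5753, 0.1923, 0.0606]
ee_rot: [0.001, 1.0, 0.0, -0.0]
ft_force: [0.2, 0.1, 0.4]
grip_width: 0.672
grasp_force: 22.5
```

Run:
```python
from h import *
go((.576,.194,.055),89.7)
S,K2,E2=shot("side");T,K,E=shot("top");
cv2.imwrite("pics/c6.png",crop(S[:,:,::-1],220,120,60,50,10))
```

```text
yaw 89.88 spin 0.001 shift/0.4 [-0.0016  0.0042  0.014 ] mm [-0.7  1.7  5.6]
```

View pics/c6.png

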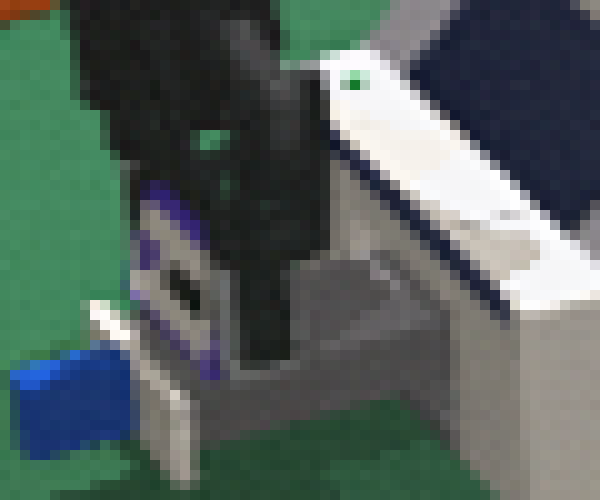

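The side crop shows the cartridge tilted, window towards the robot and up, its lower edge just above the tray behind the front plate. Next I'll rotate it flat along an arc.

Call:
{"op": "arm_command", "data": {"series": "1 0 0.004 0.006 0; 1 0 0 0.006 0; 1 -0.004 0 0.005 0; 1 -0.004 0 0.005 0; 1 -0.004 0 0.004 0; 1 -0.003 0 0.004 0; 1 0 0 0 0; 1 0 0 0 0; 1 0 0 0 0; 1 0 0 0 0"}}

```text
clock: 18.4
position: [0.5853, 0.1942, 0.053]
ee_rot: [0.001, 1.0, 0.001, 0.004]
ft_force: [0.8, -3.3, 25.0]
grip_width: 0.675
grasp_force: 25.3
```

Run:
```python
from h import *
print(manip.get_obs()["torque"])
S,K2,E2=shot("side");cv2.imwrite("pics/c7.png",crop(S[:,:,::-1],220,120,60,50,10))
```

```text
[-0.59162595  0.00939275  0.03102984]
```

View pics/c7.png

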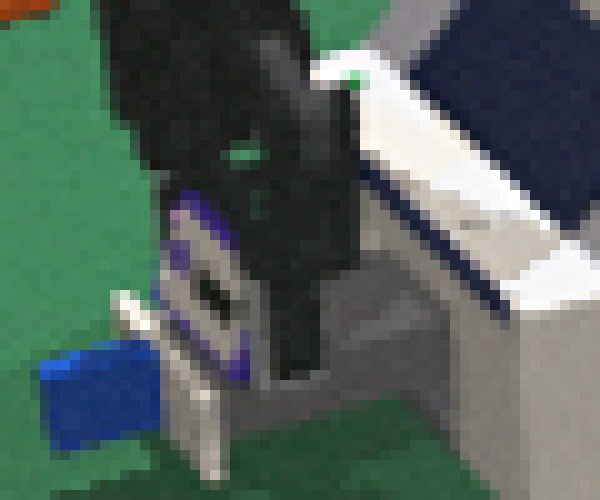

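The front plate and tab moved about 2.5 px right in the side view, so the tray was dragged a few mm inwards. The cartridge is still at about 45°. I'll unload it and measure the tray before letting it settle.

Call:
{"op": "arm_command", "data": {"series": "1 -0.004 0 -0.006 0; 1 -0.002 0 -0.005 0; 1 0 0 0 0; 1 0 0 0 0; 1 0 0 0 0; 1 0 0 0 0; 1 0 0 0 0; 1 0 0 0 0; 1 0 0 0 0; 1 0 0 0 0"}}

```text
clock: 19.7
position: [0.5841, 0.194, 0.0534]
ee_rot: [0.001, 1.0, 0.0, 0.0]
ft_force: [1.2, -0.3, 5.5]
grip_width: 0.67
grasp_force: 23.7
```

```bash
cat >> h.py <<'E'
def tabinfo():
    for n,b,cut in (("top",(145,190,40,50),None),("side",(210,135,50,40),None)):
        I,K,E=shot(n); m,c,st=big(mask(I,105,120,120,255,60,255,b)); print(n,"tab c",np.round(c,2),st, "rect",rect(m,.044,K,E) if n=="top" else "")
E
python3 - <<'E'
from h import *
tabinfo()
# reference: tab with tray fully out in earlier side shot
I=cv2.imread("pics/s5.png")[:,:,::-1]; m,c,st=big(mask(np.ascontiguousarray(I),105,120,120,255,60,255,(210,135,50,40))); print("ref side",c,st)
# side-view cartridge purple/label corners
_,K2,E2=shot("side")
for p in ((.567,.194,.044),(.557,.194,.044)): print(proj(p,K2,E2))
E
```

```text
top tab c [161.1  225.19] [158 219   7  13  73] rect (array([0.54022254, 0.19152126]), array([33.40636916, 15.1522344 ]), np.float64(0.2558054129701759))
side tab c [229.76 158.82] [224 154  12  11 103] rect 
ref side [226.94174757 159.65048544] [221 154  13  12 103]
[238.33585886 152.46982394]
[235.11015212 153.34523417]
```

Call:
{"op": "arm_command", "data": {"series": "1 0 0 -0.008 0; 1 -0.005 0 0 0; 1 0 0 0 0; 1 0 0 0.004 0; 1 0 0 0.003 0; 1 0 0 0 0; 1 0 0 0 0; 0.31 0 0 0 0; 0.29 0 0 0 0; 0.29 0 0 0 0"}}

```text
clock: 21.1
position: [0.5858, 0.1939, 0.0535]
ee_rot: [0.001, 1.0, 0.0, 0.0]
ft_force: [0.5, 0.2, -0.7]
grip_width: 0.716
grasp_force: 0.0
```

Run:
```python
from h import *
tabinfo(); print(manip.get_obs()["position"])
S,K2,E2=shot("side");cv2.imwrite("pics/c8.png",crop(S[:,:,::-1],220,120,60,50,10))
```

```text
top tab c [161.18 225.11] [158 219   7  13  71] rect (array([0.54043012, 0.19130425]), array([33.09172895, 14.6570785 ]), np.float64(2.3805130636822582))
side tab c [229.71 158.91] [224 154  12  11 106] rect 
[0.58581989 0.19390729 0.05348286]
```

View pics/c8.png

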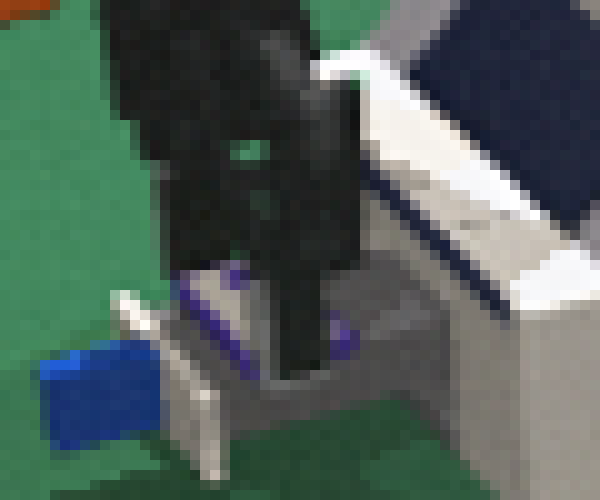

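The cartridge has dropped flat with its window face up: purple edges in the crop at (220,330) and (345,340), with white label between. I'll back off and measure whether it is seated.

Call:
{"op": "arm_command", "data": {"series": "0.15 0 0 0 0; 0.15 0 0 0 0; 0.15 0 0 -0.05 0; 0.15 0 0 -0.09 0; 0.15 0 0 -0.09 0; 0.15 0 -0.09 0 0; 0.15 0 -0.11 0 0; 0.15 0 -0.11 0 0; 0.15 0 -0.11 0 0; 0.15 0 -0.08 0 0"}}

```text
clock: 22.5
position: [0.5856, -0.0085, 0.1473]
ee_rot: [0.002, 1.0, 0.0, 0.001]
ft_force: [1.1, 1.5, 0.3]
grip_width: 0.849
grasp_force: 0.0
```

Run:
```python
from h import *
tabinfo()
T,K,E=shot("top"); S,K2,E2=shot("side")
cv2.imwrite("pics/t9.png",T[:,:,::-1]);cv2.imwrite("pics/s9.png",S[:,:,::-1])
out=[]
for n,I,b,Kx,Ex in (("top",T,(140,190,40,30),K,E),("side",S,(232,135,35,30),K2,E2)):
    m=mask(I,120,145,70,255,40,255,b); v,u=np.nonzero(m); h=cv2.convexHull(np.c_[u,v].astype(np.float32)); r=cv2.minAreaRect(h)
    M=cv2.moments(h); c=(M["m10"]/M["m00"],M["m01"]/M["m00"]); out.append(ray(c,Kx,Ex))
    print(n,len(u),"hull c",np.round(c,2),"box",u.min(),u.max(),v.min(),v.max(),r)
    f=np.zeros(I.shape[:2],np.uint8); cv2.fillConvexPoly(f,h.astype(int),1)
    print(rect(f,.046,Kx,Ex))
print(tri(*out)); print("seated proj at pocket .592", proj((.592,.194,.046),K,E),proj((.592,.194,.046),K2,E2))
g=cv2.cvtColor(T,cv2.COLOR_RGB2HSV); 
print(g[200:222,148:176,0]); print(g[200:222,148:176,2])
```

```text
top tab c [161.14 224.94] [159 219   6  13  66] rect (array([0.54088087, 0.19144495]), array([33.19806251, 13.517459  ]), np.float64(3.8240012008858173))
side tab c [229.8  158.76] [224 154  12  11 102] rect 
top 77 hull c [161.29 205.31] box 150 172 199 212 ((161.0, 205.5), (13.0, 22.0), 90.0)
(array([0.59206004, 0.19263581]), array([59.02975862, 35.43650707]), np.float64(88.20291746832376))
side 57 hull c [246.27 151.39] box 238 255 145 157 ((246.28823852539062, 151.25294494628906), (15.727459907531738, 10.954988479614258), 49.398704528808594)
(array([0.58802365, 0.18511905]), array([65.18643283, 36.91042642]), np.float64(85.15672729365559))
(array([0.59238227, 0.19441674, 0.04017527]), np.float64(0.001175035708982084))
seated proj at pocket .592 [160.79879729 205.32467862] [246.26075423 149.69899478]
[[ 74  73 106 129 120 120 120 116 122 123 124 119 121 123 122 124 122 124
  120 121 121 125 125 128 129 115  73  73]
 [ 75  75 108 128  98  90  90  96 100  90 102  94 105 103 108 101 101 103
  107  95 100 105 110 124 130 111  73  72]
 [ 72  76 108 126  99  99 115 109  99  90 105  98 1
[... 4164 characters left out ...]
117 160 160 157 148 147 146 149 158 157 156 157 157 156 156 155 156 152
  147 148 145 148 140 130 134 129  86  83]
 [132 182 184 182 183 183 182 190 189 189 188 187 187 186 188 189 188 190
  189 189 190 187 188 189 191 185  96  82]
 [131 157 156 155 155 152 158 173 177 172 174 189 189 189 188 174 170 174
  176 172 175 173 173 175 176 169  91  72]
 [113 116 113 105 101  96  91  96  99  99 120 185 191 188 183 100  91  95
   97  98 100  91  87  86  89  88  82  74]
 [117 110 112 115 112 107  91  93  90  88 113 190 192 191 183  88  58  59
   74  77  76  90  92  92  90  90  96  94]
 [115 114 113 113 114 113 115 113 113 113 126 189 193 193 186  88  54  54
   77  80  89 116 112 112 115 119 112 116]]
```

Measured: the flange's top face centres at (0.592, 0.193), 59 × 35 mm at z = 0.046, about 10 mm behind the front plate, and the window is up. Next I'll check and seat it with a light press from closed fingers.

Call:
{"op": "arm_command", "data": {"series": "1 -0.004 0.08 0 0; 1 -0.004 0.11 0 0; 1 -0.004 0.11 0 0; 1 -0.004 0.11 0 0; 1 0 0.096 0 0; 1 0 0 0.06 0; 1 0 0 0.06 0; 1 0 0 0.06 0; 1 0 0 0 0; 1 0 0 0 0"}}

```text
clock: 23.95
position: [0.5926, 0.1973, 0.0748]
ee_rot: [0.001, 1.0, 0.0, 0.001]
ft_force: [-0.3, 0.6, 0.4]
grip_width: 0.001
grasp_force: 0.0
```

Run:
```python
from h import *
print(manip.get_obs()["position"],manip.get_obs()["ft_force"],manip.get_obs()["grip_width"]); go((.592,.194,.062),89.7)
```

```text
[0.59258768 0.1973133  0.07483107] [-0.26943028  0.59749279  0.41908469] 0.0007834326403309289
yaw 89.94 spin 0.0013 shift/0.4 [ 0.0015 -0.0083  0.0321] mm [ 0.6 -3.3 12.8]
```

Call:
{"op": "arm_command", "data": {"series": "1 0 -0.008 0.008 0; 1 0 0 0.008 0; 1 0 0 0.005 0; 1 0 0 0.004 0; 1 0 0 0.003 0; 1 0 0 0.003 0; 1 0 0 0 0; 1 0 0 0 0; 1 0 0 0 0; 1 0 0 0 0"}}

```text
clock: 25.2
position: [0.5953, 0.193, 0.065]
ee_rot: [0.002, 1.0, 0.001, 0.003]
ft_force: [-0.0, -3.4, 22.5]
grip_width: -0.001
grasp_force: 11.5
```

Contact came at TCP z = 0.065, so the fingertips are at 0.046, which is exactly the height of a seated flange. Next I'll retreat to in front of the tab and push the tray home with closed fingers.

Call:
{"op": "arm_command", "data": {"series": "1 0 0 -0.03 0; 1 0 0 -0.07 0; 1 0.09 0 0 0; 1 0.09 0 0 0; 1 0.08 0.002 0 0; 1 0 0 0.07 0; 1 0 0 0.07 0; 1 0 0 0 0; 1 0 0 0 0; 1 0 0 0 0"}}

```text
clock: 26.45
position: [0.4889, 0.1944, 0.0463]
ee_rot: [0.001, 1.0, 0.0, 0.001]
ft_force: [0.3, 0.1, 0.2]
grip_width: -0.002
grasp_force: 0.0
```

Run:
```python
from h import *
print(manip.get_obs()["position"],manip.get_obs()["ft_force"]); tabinfo(); go((.585,.194,.042),89.8)
```

```text
[0.48894952 0.19444464 0.04628354] [0.29472474 0.09536652 0.17315522]
top tab c [161.21 224.03] [158 218   7  13  72] rect (array([0.54325851, 0.19135927]), array([32.53006715, 15.34919386]), np.float64(1.0871623245929811))
side tab c [230.79 158.65] [225 154  12  11 102] rect 
yaw 89.88 spin 0.0004 shift/0.4 [-2.407e-01 -1.000e-04  1.010e-02] mm [-96.3  -0.    4.1]
```

Call:
{"op": "arm_command", "data": {"series": "1 -0.02 0 0.01 0; 1 -0.02 0 0 0; 1 -0.015 0 0 0; 1 -0.015 0 0 0; 1 -0.02 0 0 0; 1 -0.02 0 0 0; 1 -0.02 0 0 0; 1 -0.02 0 0 0; 1 -0.02 0 0 0; 1 -0.01 0 0 0"}}

```text
clock: 27.8
position: [0.5607, 0.1938, 0.041]
ee_rot: [0.001, 1.0, -0.0, 0.0]
ft_force: [-2.5, -1.4, 0.2]
grip_width: -0.0
grasp_force: 1.1
```

Run:
```python
from h import *
print(manip.get_obs()["position"],manip.get_obs()["ft_force"]); tabinfo()
```

```text
[0.56071534 0.1938209  0.04102202] [-2.51683699 -1.40374176  0.23469344]
top tab c [163.62 202.69] [161 201   5   6  13] rect (array([0.59931013, 0.18746438]), array([17.86467711,  6.94501361]), np.float64(41.76404919436294))
side tab c [245.72 154.88] [241 150  11  11  97] rect
```

Call:
{"op": "arm_command", "data": {"series": "1 -0.015 0 0 0; 1 -0.015 0 0 0; 1 -0.01 0 0 0; 1 -0.008 0 0 0; 1 -0.007 0 0 0; 1 -0.006 0 0 0; 1 -0.006 0 0 0; 1 -0.006 0 0 0; 1 0 0 0 0; 1 0 0 0 0"}}

```text
clock: 29.15
position: [0.584, 0.1941, 0.0408]
ee_rot: [0.0, 1.0, -0.001, -0.006]
ft_force: [-32.0, -3.3, 24.1]
grip_width: 0.001
grasp_force: 15.7
```

Call:
{"op": "arm_command", "data": {"series": "1 0.01 0 0 0; 1 0.02 0 0 0; 1 0.05 0 0 0; 1 0.06 0 0 0; 1 0.06 0 -0.05 0; 1 0 0 -0.1 0; 1 0 -0.1 -0.1 0; 1 0 -0.1 0 0; 1 0 -0.1 0 0; 1 0 0 0 0"}}

```text
clock: 30.4
position: [0.5096, 0.0705, 0.1415]
ee_rot: [0.004, 1.0, -0.0, 0.001]
ft_force: [0.7, 1.3, -0.2]
grip_width: -0.002
grasp_force: 0.0
```

Run:
```python
from h import *
print(manip.get_obs()["position"],manip.get_obs()["ft_force"]); tabinfo()
T,K,E=shot("top");S,K2,E2=shot("side")
print("tab z.044 expected home px",proj((.584+.080-.051,.194,.044),K,E),proj((.613,.194,.044),K2,E2),"out",proj((.533,.194,.044),K2,E2))
print("purple left outside:",(mask(S,120,145,90,255,40,255,(235,130,40,35))>0).sum())
for n,h,b in (("blue",(88,110),(280,200,80,60)),):
    print(n,rect(big(mask(T,*h,90,255,60,255,b))[0],.046,K,E))
r=mask(T,0,8,120,255,60,255,(280,200,60,60))|mask(T,170,180,120,255,60,255,(280,200,60,60)); print("red",rect(big(r)[0],.046,K,E))
T0=cv2.imread("pics/top0.png")[:,:,::-1]; d=np.abs(T.astype(int)-T0).max(2)>60; 
for n,(x,y,w,h) in dict(dropper=(338,205,24,24),vial=(312,256,22,22),lid=(368,242,40,40),jar=(400,175,56,48),tipbox=(198,252,62,52)).items(): print(n,d[y:y+h,x:x+w].mean().round(3))
```

```text
[0.50962206 0.07048273 0.14154704] [ 0.71511802  1.29367548 -0.19996397]Traceback (most recent call last):
  File "<stdin>", line 2, in <module>
  File "h.py", line 36, in tabinfo
    I,K,E=shot(n); m,c,st=big(mask(I,105,120,120,255,60,255,b)); print(n,"tab c",np.round(c,2),st, "rect",rect(m,.044,K,E) if n=="top" else "")
                          ~~~^^^^^^^^^^^^^^^^^^^^^^^^^^^^^^^^^^
  File "h.py", line 21, in big
    n,l,st,ce=cv2.connectedComponentsWithStats(m); i=1+np.argmax(st[1:,4]); return (l==i),ce[i],st[i]
                                                       ~~~~~~~~~^^^^^^^^^^
    return _wrapfunc(a, 'argmax', axis=axis, out=out, **kwds)
    return bound(*args, **kwds)
ValueError: attempt to get argmax of an empty sequence
```

Arm still in the top view; I'll move it clear and look again.

Call:
{"op": "arm_command", "data": {"series": "1 0 -0.08 -0.02 0; 1 0 -0.1 -0.02 0; 1 0 -0.1 -0.02 0; 1 0 -0.05 0 0; 1 0 0 0 0; 1 0 0 0 0; 1 0 0 0 0; 1 0 0 0 0; 1 0 0 0 0; 1 0 0 0 0"}}

```text
clock: 31.7
position: [0.5089, -0.0579, 0.1651]
ee_rot: [0.001, 1.0, 0.0, 0.0]
ft_force: [0.2, -0.2, 0.4]
grip_width: 0.002
grasp_force: 0.0
```

Run:
```python
from h import *
T,K,E=shot("top");S,K2,E2=shot("side")
def tr(n,f):
    try: print(n,*f())
    except Exception as e: print(n,"hidden",e)
tr("tab top",lambda:(lambda m:(m[1],rect(m[0],.044,K,E)))(big(mask(T,105,120,120,255,60,255,(150,188,30,30)))))
tr("tab side",lambda:big(mask(S,105,120,120,255,60,255,(235,140,30,30)))[1:])
print("tab home px",proj((.613,.194,.044),K,E),proj((.613,.194,.044),K2,E2),"out",proj((.533,.194,.044),K2,E2))
print("purple outside:",(mask(S,120,145,90,255,40,255,(235,130,40,35))>0).sum(),(mask(T,120,145,90,255,40,255,(140,185,40,40))>0).sum())
tr("blue",lambda:rect(big(mask(T,88,110,90,255,60,255,(280,200,80,60)))[0],.046,K,E))
r=mask(T,0,8,120,255,60,255,(280,200,60,60))|mask(T,170,180,120,255,60,255,(280,200,60,60)); tr("red",lambda:rect(big(r)[0],.046,K,E))
S0=cv2.imread("pics/side0.png")[:,:,::-1]; d=np.abs(S.astype(int)-S0).max(2)>60
for n,(x,y,w,h) in dict(dropper=(322,236,26,46),vial=(250,250,24,32),lid=(284,312,56,30),jar=(385,270,75,92),redblue=(284,225,42,42),tipbox=(182,180,48,56)).items(): print(n,d[y:y+h,x:x+w].mean().round(3))
```

```text
tab top [162.39726027 197.8630137 ] (array([0.61207978, 0.19118525]), array([33.86321084, 14.91469939]), np.float64(3.188453366964353))
tab side hidden attempt to get argmax of an empty sequence
tab home px [161.33632807 197.50401509] [252.91185925 148.51410792] out [227.28323094 155.46934755]
purple outside: 0 0
blue [ 0.54068641 -0.18909338] [62.06680745  6.89382619] 17.138705524174554
red [ 0.5548946  -0.22612024] [58.8889228   6.18903754] 18.005926695118973
dropper 0.0
vial 0.0
lid 0.0
jar 0.0
redblue 0.014
tipbox 0.004
```

The tab has travelled 79.7 mm from fully out, no purple shows outside the reader, and the bystanders are unmoved.

```bash
python3 -c "
from workcell import manip
print(manip.hand_in())"
```

```text
the job is handed in; nothing more can be done
None
```

The job is handed in (no score came back): the purple cartridge is seated window face up in the tray, the tray is fully home, and the red and blue cartridges and the rest measured unmoved; the tray slipped about 8 to 11 mm inwards while I laid the cartridge down, after I had first pulled it fully out.

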